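Refit the lever on the vacuum-line valve and shut it

TASK

The lever of the ball valve on the degassing pot's vacuum line lies loose on the bench and the valve has been left part open. Fit the lever onto the square stem with its blue grip pointing somewhere between the red (shut) and the green (open) mark, push it fully home on the collar, then swing it clockwise to the red mark until it stops, square across the pipe, and let go. Leave the bowl, the jar and the plaster rosette where they are.

Things in the scene. Friction and masses are not known exactly. Their poses are not given: they have to be found in the camera images.
- valve: Fixed vacuum line: brass ball valve in a pipe (48 mm, axis 75 mm up) along this body's y axis, pot (244 mm across, 290 high) centred 360 mm to +y, riser 175 mm to -y. Origin on the bench below the stem's axis, z up. Round dark pad, 90 mm across, top 135 mm up: red mark at -x = shut (lever square across the pipe, pointing to -x), green mark at -y = open (lever along the pipe).
- stem_seat (a point): On the stem's axis at the top of the steel collar (36 mm across, 4 mm high, on the pad), 139 mm above the bench: the underside of the lever's eye rests here when fully home. Axes as valve; they do not turn with the stem.
- stem_top (a point): Top of the bright steel stem on its axis, 28 mm above stem_seat. The stem is 17 mm square, its top 3 mm tapering to 13 mm. Axes as valve, not turning with the stem. Shut, its flats lie along those axes; it opens counter-clockwise from above by a quarter turn, with stops at both ends. It starts 15 to 74 degrees open; how far is not reported: see it or find it by touch.
- red_mark (a point): The red (shut) paint mark on the pad, 34 mm from the stem's axis. A rightly fitted lever first points 15 to 74 degrees round from here towards the green mark (90 degrees on, counter-clockwise). The stem is stiff: about 0.8 N m (6 N at the lever's grip) turns it and it stays where left; a lever rubbing round on its top under 10 N does not turn it.
- lever: Loose lever, 199 mm long, 0.4 to 0.6 kg, lying flat, right way up. Origin: centre of the square bore at the eye's underside; +x along the arm to the grip, z up. Dark eye 42 x 42 x 30 mm high, 18.2 mm square bore through it, sides along x and y (4 degrees play on the stem). Arm 26 wide, 11 thick, 8 mm up, to x = 94; blue sleeve 27 wide, 24 high, x = 94 to 178. Centre of mass near x = 33 mm.
- lever_grip (a point): The middle of the blue grip, 135 mm from the bore's axis along the lever's x, 12 mm above the underside. Axes as lever. On the stem and let go, the lever sags on its play by about 4 degrees, so the grip hangs some 9 mm lower.
- bowl: Green mixing bowl, 110 mm across, 55 mm high; origin under its centre. Leave it alone.
- jar: Amber jar with a white lid, 64 mm across, 95 mm high; origin under its centre. Leave it alone.
- rosette: White plaster rosette, 104 mm across, 28 mm high; origin under its centre. Leave it alone.

How it is judged:
By the outcome, as a careful person would: the job done as asked, in the order asked, and still so for the second after the job is handed in, with the robot touching nothing.
It also fails if it takes over 61 s, if anything falls off the work surface, if the arm or the gripper's body presses on something with over 40 N, if the wrist force passes 120 N, or if a joint passes its speed limit or range.

ROBOT

A 6-joint arm with a two-finger parallel gripper is mounted at the origin on the work surface. World frame = base frame: x ahead of the robot, y to its left, z up, the work surface at z = 0. Lengths are in m, angles in rad, forces in N, time in s.
With the tool pointing down it reaches from about 0.225 to 0.875 m from the base axis. Payload 3.4 kg.
Tool frame: the origin (TCP) lies between the finger pads; the fingertips stand 8 mm ahead of it and the grasp point (between the pads) lies 11 mm behind it; z points along the fingers, y is the line along which they close (so a half turn about z gives the same grasp; the last joint's range is limited). The gripper opens to 85 mm and grips with 20 to 120 N. Pads are 22 mm wide; open, the fingers measure 114 mm over their backs; the gripper's body (76 mm by 85 mm) begins 54 mm behind the grasp point. The pads swing forward as they close: fully open they stand 13 mm farther back than shut.
Start: joints at [-1.347, 0.276, 1.505, -0, 1.361, -0.121], TCP at [0.194, -0.541, 0.239] pointing down, gripper open.
Joint ranges: [-2.89, 2.89], [-0.75, 2.08], [0.22, 2.7], [-1.18, 4.32], [0.11, 2.71], [-2.7, 2.7]. Speed limits (rad/s): [2.57, 2.57, 3.14, 3.14, 3.14, 3.14].

INTERFACE

Orientations are given as a unit quaternion [w, x, y, z].
In Python, from rig import manip gives the robot as it stands.
- The arm moves only by the tool move_arm, never from a script. Its argument "deltas" is a list that holds one entry, the list of rows, each a list of 5 numbers: the shift along the tool's x, y, z normalised to -1 to 1, where 1 is 80 cm, then the turn about the tool's z normalised to -1 to 1, where 1 is 120 degrees, then the closure, from -1 (fully open) to 1 (shut). In form: [[[tx, ty, tz, twist, grip], ...]]. A call has 1 to 12 rows; each row is the pose to reach, as a shift and turn from the pose commanded when the call began, along the tool's axes at that moment; what a row does not reach only later rows make up. A row lasts 1/10 s, in which the tool goes at most 50 mm and 8.59 degrees, less where a joint would pass 70% of its speed; a pose out of reach is approached as far as the arm can. A call with a number of a shift or a turn outside -1 to 1 is refused whole. A call with a gripper value outside its range is refused whole. The fingers move at their own pace and stop on an object; "squeeze" is the grip in N (left out, the last holds). Time passes only in rows, so rows that repeat a pose let the fingers close. It gives the time, the measured TCP pose, the force, the opening and the grip force at its end, in the units of the state.
- manip.get_state(): the state, without advancing time (a new reading comes with each control period).
- manip.get_image(name): name is "side" or "top"; returns the picture (420x560x3 uint8, red, green, blue); there is no depth.
- manip.camera_params(name): a dict with "fx", "fy", "cx", "cy" (pixels), "R" (3x3) and "t" (3): a world point X has camera coordinates R X + t. Camera axes: x right, y down, z forward; pixel columns grow to the right and rows downward; lengths in m; the calibration is good to about 2 mm. A picture is of the moment at which its call begins. camera_params takes no time and is no camera call.
- manip.sign_off(): hands the job in; it is judged then, once.
The state is a dict: "clock": time; "qpos": joint angles; "qd": joint speeds; "effort": joint torques, N m; "position": TCP position; "ee_rot": TCP orientation; "contact_force": force on the tool from outside, world axes, zero at the start; "moment": the same for the moment, N m; "width": finger opening in m; "gripper_force": force on a finger pad.
Only numpy, scipy, OpenCV 4.12 (cv2) and the standard library are available. Lean on these libraries where they do the work, as an engineer would, in place of code of your own. Each camera call takes 0.05 s, during which the arm holds its last target. There are 200 camera calls.

## Working session

There is one attempt and no reset: what is moved stays moved. The work goes in short steps, Python scripts to look and compute and a tool call to move; the robot and the scene stay as the last step left them, time stands still between calls to the robot, and variables do not carry over. Pictures are saved under pics/ and viewed, at most 10 in all, crops included, and the job is handed in when it is done.

Besides the shell and the picture viewer there is one more tool, called as a command line: name --argument value ..., lists and objects as JSON in quotes. move_arm: Moves the arm, as the interface text tells. Scaled input: -1 to 1 covers 80 cm each way for a shift and 120 degrees each way for a turn. Its arguments: {"type":"object","properties":{"deltas":{"type":"array","items":{"type":"array","items":{"type":"array","items":{"type":"number","minimum":-1,"maximum":1}}}},"squeeze":{"type":"number"}},"required":["deltas"]}

```bash
mkdir -p pics; python3 - <<'E'
from rig import manip
import cv2
for n in("top","side"):
    im=manip.get_image(n); cv2.imwrite(f"pics/{n}0.png",im[:,:,::-1])
    p=manip.camera_params(n); print(n,p)
s=manip.get_state(); print(s)
E
```

```text
top {'fx': 378.9431165473664, 'fy': 378.9431165473664, 'cx': 283.2882270423541, 'cy': 213.2670073879086, 'R': array([[-0.01118572, -0.9998987 ,  0.00880198],
       [-0.99515457,  0.01027186, -0.09778484],
       [ 0.09768452, -0.00985312, -0.99516865]]), 't': array([-0.0363254 ,  0.5370207 ,  0.82761792])}
side {'fx': 413.6257939902191, 'fy': 413.6257939902191, 'cx': 278.18372850635996, 'cy': 200.89225315828457, 'R': array([[ 0.99390257, -0.10878187,  0.01800535],
       [-0.04389661, -0.54017112, -0.84040957],
       [ 0.10114729,  0.83449486, -0.54165262]]), 't': array([-0.56497339,  0.08266151,  0.77969784])}
{'clock': 0.1, 'qpos': array([-1.34699912e+00,  2.76584895e-01,  1.50597596e+00, -1.70015457e-05,
        1.36070524e+00, -1.20972464e-01]), 'qd': array([-5.10943713e-04,  5.32671575e-04, -1.21390193e-03, -5.73169589e-04,
        2.52239793e-03, -3.96024650e-05]), 'effort': array([ 1.00062756e-03, -4.17701018e+01, -2.46404672e+01, -1.77228671e-04,
        5.93258752e-03,  5.66569852e-06]), 'position': array([ 0.19424449, -0.54073037,  0.23850807]), 'ee_rot': array([-8.35187731e-04,  9.85177843e-01,  1.71534015e-01, -5.13002225e-05]), 'contact_force': array([-0.20753717,  0.29828841, -0.23130174]), 'moment': array([ 7.39419052e-05, -1.68259246e-02,  2.54717569e-02]), 'gripper_force': 0.0, 'width': 0.08537250282272872}
```

View pics/top0.png

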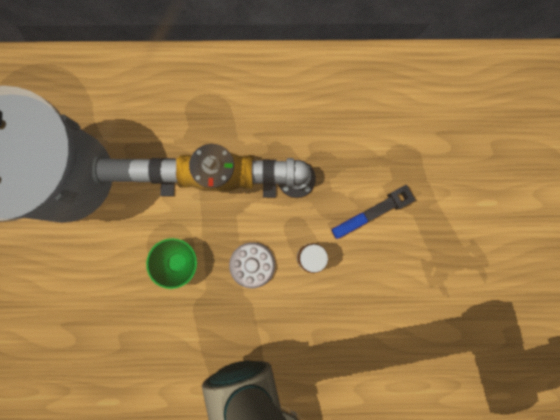

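View pics/side0.png

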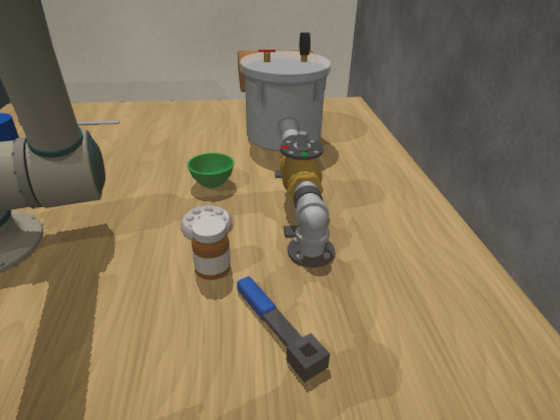

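The top view shows the stem at about (211,163), the red mark near (211,183), the green mark near (228,166), the lever's eye near (402,196) and the grip near (350,226). The side view shows the same layout, with the eye at (308,355). I'll enlarge both.

```bash
python3 - <<'E'
import cv2,numpy as np
t=cv2.imread("pics/top0.png"); s=cv2.imread("pics/side0.png")
a=cv2.resize(t[130:205,170:257],None,fx=8,fy=8,interpolation=cv2.INTER_CUBIC)  # 696x600
cv2.imwrite("pics/c1.png",a)
b=cv2.resize(t[175:250,322:422],None,fx=8,fy=8,interpolation=cv2.INTER_CUBIC)
cv2.imwrite("pics/c2.png",b)
c=cv2.resize(s[125:170,272:332],None,fx=13,fy=13,interpolation=cv2.INTER_CUBIC)
cv2.imwrite("pics/c3.png",c)
E
```

```text
(no output)
```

View pics/c1.png

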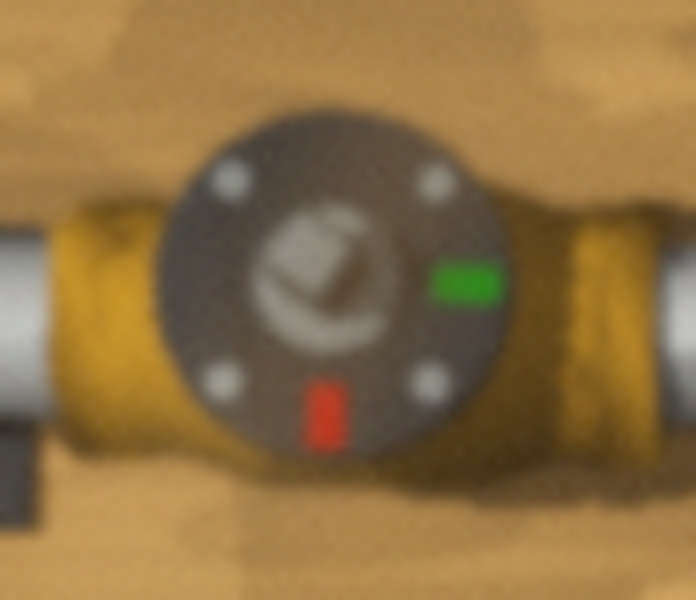

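View pics/c2.png

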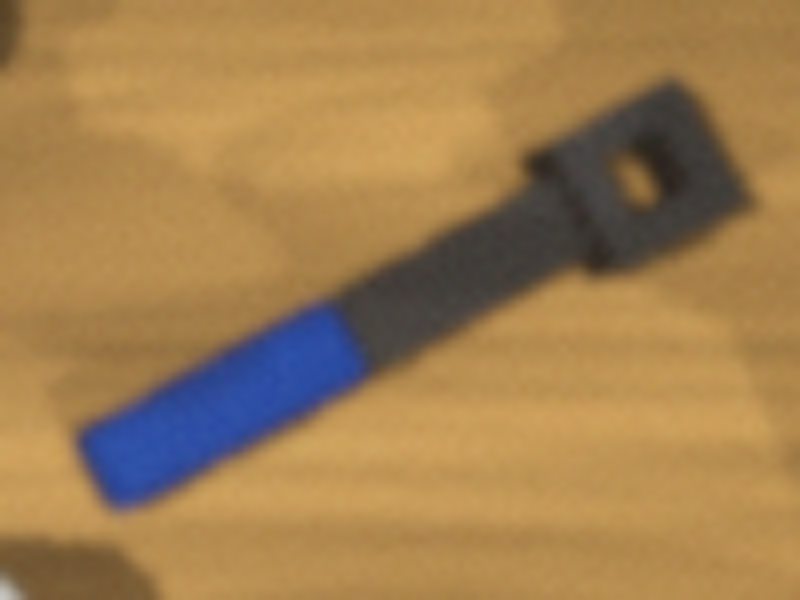

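View pics/c3.png

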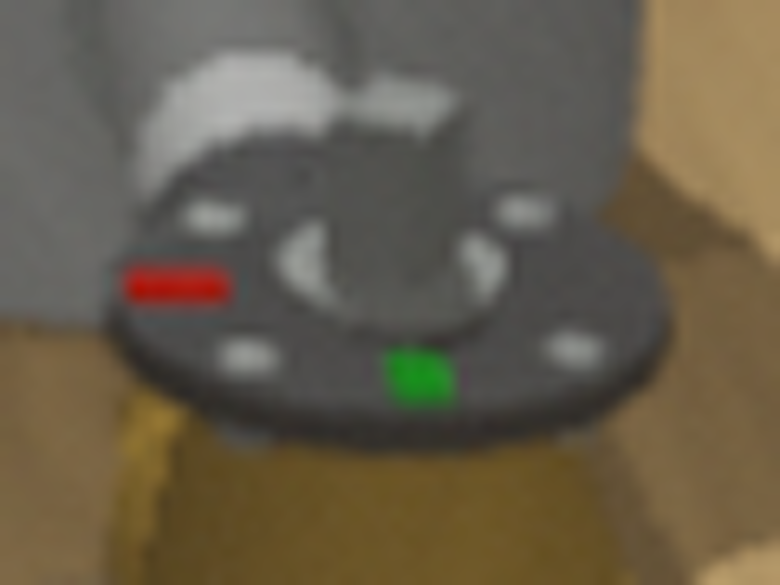

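The crops give these pixels. In c1 the pad centre is (335,285), red (326,417), green (467,285), and the top face of the stem has an edge from (275,262) to (322,303), roughly 50° open. In c2 the bore is at (650,172) and the blue corners are (330,300), (370,372), (125,510) and (80,437). In c3 the top face of the stem spans about (345,105), (370,75), (455,95) and (425,130).

```bash
cat > h.py <<'E'
import numpy as np, cv2
from rig import manip
P={n:manip.camera_params(n) for n in("top","side")}
def proj(n,X):
    p=P[n];c=np.atleast_2d(X)@p["R"].T+p["t"]
    return np.c_[p["fx"]*c[:,0]/c[:,2]+p["cx"],p["fy"]*c[:,1]/c[:,2]+p["cy"]]
def un(n,uv,z):
    p=P[n];uv=np.atleast_2d(uv)
    d=np.c_[(uv[:,0]-p["cx"])/p["fx"],(uv[:,1]-p["cy"])/p["fy"],np.ones(len(uv))]@p["R"]
    o=-p["R"].T@p["t"]; return o+d*((z-o[2])/d[:,2])[:,None]
def tri(uvt,uvs):
    # two-ray least squares
    A=[];b=[]
    for n,uv in(("top",uvt),("side",uvs)):
        p=P[n];o=-p["R"].T@p["t"];d=np.array([(uv[0]-p["cx"])/p["fx"],(uv[1]-p["cy"])/p["fy"],1])@p["R"];d/=np.linalg.norm(d)
        M=np.eye(3)-np.outer(d,d);A.append(M);b.append(M@o)
    return np.linalg.lstsq(np.vstack(A),np.hstack(b),rcond=None)[0]
def crop(pts,f,off): return (np.array(pts,float)+.5)/f-.5+np.array(off)
E
python3 - <<'E'
from h import *
from scipy.optimize import least_squares, minimize
np.set_printoptions(precision=4,suppress=True)
c1=lambda p:crop(p,8,(170,130)); c2=lambda p:crop(p,8,(322,175)); c3=lambda p:crop(p,13,(272,125))
pad=un("top",c1([(335,285),(326,417),(467,285)]),.135); print("pad,red,green top\n",pad)
pads=un("side",c3([(178,287),(420,377),(390,300)]),.135);print("side red,green,padcentre\n",pads)
# circle fit by extremes
ex=un("top",c1([(157,285),(513,285),(335,108),(335,462)]),.135);print("ex mean",ex.mean(0),np.linalg.norm(ex[0]-ex[1]),np.linalg.norm(ex[2]-ex[3]))
for nm,(r,g) in{"top":(pad[1],pad[2]),"side":(pads[0],pads[1])}.items():
    # r=c-.034 ex, g=c-.034 ey ; g-r = .034(ex-ey)
    d=g-r; yaw=np.arctan2(d[1],d[0])+np.pi/4; e=np.array([np.cos(yaw),np.sin(yaw)]);f=np.array([-e[1],e[0]])
    print(nm,"dist",np.linalg.norm(d),"(.048) yaw",np.degrees(yaw),"c",(r[:2]+.034*e+g[:2]+.034*f)/2)
b=un("top",c2([(330,300),(370,372),(125,510),(80,437)]),.024);h=un("top",c2([(650,172)]),.03)[0]
n=b[:2].mean(0);fa=b[2:].mean(0);print("hole",h,"near,far",n,fa,"len",np.linalg.norm(n-fa),"h-n",np.linalg.norm((h-n)[:2]),"yaw",np.degrees(np.arctan2(*(fa-h)[1::-1])),np.degrees(np.arctan2(*(fa-n)[1::-1])))
print("eye reproj side",proj("side",[h,n,fa]))
st=un("top",c1([(275,262),(310,212),(354,248),(322,303)]),.167);print("stem top",st,st.mean(0))
for i in range(4):
    d=st[(i+1)%4]-st[i];print(np.linalg.norm(d),np.degrees(np.arctan2(d[1],d[0]))%90)
ss=un("side",c3([(345,105),(370,75),(455,95),(425,130)]),.167);print("side stem",ss,ss.mean(0))
for i in range(4):
    d=ss[(i+1)%4]-ss[i];print(np.linalg.norm(d),np.degrees(np.arctan2(d[1],d[0]))%90)
t=proj("top",[[0,0,0],[.3,0,0]]);
for nm,px in(("bowl",(172,263)),("ros",(252,265)),("jar",(314,258))): print(nm,un("top",[px],dict(bowl=.055,ros=.028,jar=.095)[nm]))
E
```

```text
pad,red,green top
 [[0.6234 0.1007 0.135 ]
 [0.5902 0.1027 0.135 ]
 [0.6231 0.068  0.135 ]]
side red,green,padcentre
 [[0.5917 0.1017 0.135 ]
 [0.6249 0.0673 0.135 ]
 [0.6246 0.0946 0.135 ]]
ex mean [0.6236 0.1007 0.135 ] 0.08830077667358688 0.08950444276010273
top dist 0.04784481350029155 (.048) yaw -1.54511659682552 c [0.6241 0.1019]
side dist 0.0478439744796103 (.048) yaw -1.0729056415398712 c [0.6256 0.1012]
hole [ 0.5725 -0.3127  0.03  ] near,far [ 0.5274 -0.2276  0.024 ] [ 0.4893 -0.1566  0.024 ] len 0.08061451233318039 h-n 0.09630885603505324 yaw 118.05540345910417 118.21165684374049
eye reproj side [[306.7069 349.4356]
 [267.9765 307.4387]
 [241.2849 276.6798]]
stem top [[0.6218 0.1092 0.167 ]
 [0.6338 0.101  0.167 ]
 [0.625  0.0905 0.167 ]
 [0.6118 0.098  0.167 ]] [0.6231 0.0996 0.167 ]
0.01458796899945138 55.742262520921656
0.013741797247366462 49.9922122753851
0.01522042078160804 60.475480820338845
0.015056355208847674 48.272686954776184
side stem [[0.6164 0.0977 0.167 ]
 [0.6221 0.109  0.167 ]
 [0.6341 0.1004 0.167 ]
 [0.6273 0.0874 0.167 ]] [0.625  0.0986 0.167 ]
0.012646452329459247 63.38362371739252
0.014825939825632899 54.378347220733154
0.014643183578598834 62.133600147711405
0.014959256917907096 46.62290019876659
bowl [[0.4291 0.1981 0.055 ]]
ros [[0.4219 0.0286 0.028 ]]
jar [[ 0.4371 -0.1033  0.095 ]]
```

Fits:
- **Valve:** axis at about (0.6245, 0.1005), yaw about −1.3°.
- **Stem:** flats at about 54.5° in the world frame.
- **Lever:** bore at (0.5725, −0.3127), yaw 118°. The lengths match the sizes given.

I'll grip the eye across its sides, with the tool axis on the bore axis. First I move above it.

move_arm --deltas '[[[0.541,-0.1085,0.12,0.681,-1],[0.541,-0.1085,0.12,0.681,-1],[0.541,-0.1085,0.12,0.681,-1],[0.541,-0.1085,0.12,0.681,-1],[0.541,-0.1085,0.12,0.681,-1],[0.541,-0.1085,0.12,0.681,-1],[0.541,-0.1085,0.12,0.681,-1],[0.541,-0.1085,0.12,0.681,-1],[0.541,-0.1085,0.12,0.681,-1],[0.541,-0.1085,0.12,0.681,-1],[0.541,-0.1085,0.12,0.681,-1],[0.541,-0.1085,0.12,0.681,-1]]]' --squeeze 100

```text
clock: 1.3
position: [0.572, -0.3127, 0.1425]
ee_rot: [0.0, 0.858, -0.513, -0.001]
contact_force: [-1.0, 0.0, 0.1]
width: 0.0852
gripper_force: 0.0
```

move_arm --deltas '[[[0,0,0.05,0,-1],[0,0,0.1,0,-1],[0,0,0.13,0,-1],[0,0,0.15,0,-1],[0,0,0.162,0,-1],[0,0,0.162,0,-1],[0,0,0.162,0,1],[0,0,0.162,0,1],[0,0,0.162,0,1],[0,0,0.162,0,1],[0,0,0.162,0,1],[0,0,0.162,0,1]]]'

```text
clock: 2.5
position: [0.5733, -0.3138, 0.0154]
ee_rot: [0.0, 0.857, -0.515, 0.001]
contact_force: [-1.2, 0.0, 6.8]
width: 0.0402
gripper_force: 103.0
```

move_arm --deltas '[[[0,0,0,0,1],[0,0,0,0,1],[0,0,0,0,1],[0,0,0,0,1]]]'

```text
clock: 2.9
position: [0.5732, -0.3138, 0.0154]
ee_rot: [0.0, 0.857, -0.515, 0.001]
contact_force: [-0.6, -0.2, 5.3]
width: 0.0401
gripper_force: 103.0
```

move_arm --deltas '[[[0,0,-0.03,0,1],[0,0,-0.08,0,1],[0,0,-0.14,0,1],[0,0,-0.2,0,1],[-0.04,-0.03,-0.231,-0.07,1],[-0.1,-0.07,-0.231,-0.14,1],[-0.16,-0.11,-0.231,-0.21,1],[-0.22,-0.15,-0.231,-0.28,1],[-0.28,-0.2,-0.231,-0.35,1],[-0.33,-0.23,-0.231,-0.42,1],[-0.38,-0.27,-0.231,-0.49,1],[-0.425,-0.3,-0.231,-0.56,1]]]'

```text
clock: 4.1
position: [0.6205, 0.0757, 0.1975]
ee_rot: [0.0, 0.999, 0.049, -0.001]
contact_force: [0.7, -0.5, -4.2]
width: 0.0399
gripper_force: 102.4
```

move_arm --deltas '[[[0,0,0,-0.07,1],[0,0,0,-0.14,1],[0,0,0,-0.21,1],[0,0,0,-0.28,1],[0,0,0,-0.35,1],[0,0,0,-0.411,1],[0,0,0,-0.411,1],[0,0,0,-0.411,1],[0,0,0,-0.411,1]]]'

```text
clock: 5.0
position: [0.6208, 0.0736, 0.198]
ee_rot: [-0.0, 0.889, 0.458, -0.0]
contact_force: [0.4, -0.3, -5.2]
width: 0.0402
gripper_force: 102.8
```

```bash
python3 - <<'E'
from h import *
s=manip.get_state();print({k:np.round(s[k],4) for k in("clock","position","ee_rot","contact_force","moment","width","gripper_force")})
t=manip.get_image("top")[:,:,::-1];d=manip.get_image("side")[:,:,::-1]
cv2.imwrite("pics/top1.png",t);cv2.imwrite("pics/side1.png",d)
a=cv2.resize(t[130:250,150:290],(700,600),interpolation=cv2.INTER_CUBIC);cv2.imwrite("pics/c4.png",a)
b=cv2.resize(d[70:190,230:370],(700,600),interpolation=cv2.INTER_CUBIC);cv2.imwrite("pics/c5.png",b)
E
```

```text
{'clock': np.float64(5.0), 'position': array([0.6208, 0.0736, 0.198 ]), 'ee_rot': array([-2.000e-04,  8.892e-01,  4.575e-01, -4.000e-04]), 'contact_force': array([ 0.411 , -0.3   , -5.1708]), 'moment': array([ 0.1375, -0.1404, -0.008 ]), 'width': np.float64(0.0402), 'gripper_force': np.float64(102.7509)}
```

View pics/c5.png

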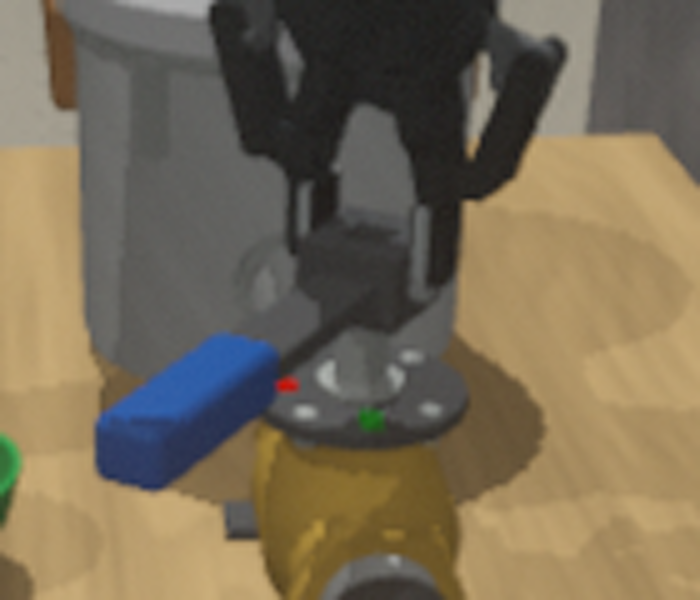

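The side view shows the lever gripped squarely by the eye, pointing between red and green, short of the stem axis because the move was rate-limited. I'll fit the blue sleeve in both views to find where the bore sits in the grip.

```bash
cat > fit.py <<'E'
from h import *
from scipy.optimize import minimize
from scipy.spatial.transform import Rotation as Ro
import itertools
BOX=np.array(list(itertools.product((.094,.178),(-.0135,.0135),(0,.024))))
def lever(p,X): return Ro.from_euler("zy",[p[3],p[4]]).apply(X)+p[:3]
def mask(im):
    im=im.astype(int);m=((im[...,0]-im[...,1:].max(2))>35).astype(np.uint8)
    n,l,st,_=cv2.connectedComponentsWithStats(m);
    return l,st
def fit(im,p0,names=("top","side")):
    M={}
    for n in names:
        l,st=mask(im[n]);c=proj(n,lever(p0,BOX)).mean(0).astype(int)
        k=l[c[1]-4:c[1]+5,c[0]-4:c[0]+5];k=np.bincount(k[k>0]).argmax();M[n]=(l==k).astype(np.float32);print(n,st[k])
    S=8
    def cost(p):
        e=0
        for n in names:
            q=proj(n,lever(p,BOX));o=q.min(0).astype(int)-12;w=q.max(0).astype(int)+12-o
            sub=M[n][o[1]:o[1]+w[1],o[0]:o[0]+w[0]]
            r=np.zeros((w[1]*S,w[0]*S),np.uint8)
            cv2.fillConvexPoly(r,cv2.convexHull(((q-o+.5)*S).astype(np.int32)),1)
            r=cv2.resize(r.astype(np.float32),(w[0],w[1]),interpolation=cv2.INTER_AREA)
            e+=np.abs(r[:sub.shape[0],:sub.shape[1]]-sub).sum()+M[n].sum()-sub.sum()
        return e
    sim=np.vstack([p0]+[np.array(p0)+np.eye(5)[i]*[.006,.006,.006,.08,.05][i] for i in range(5)])
    r=minimize(cost,p0,method="Nelder-Mead",options=dict(initial_simplex=sim,maxiter=600,xatol=1e-5,fatol=1e-2));return r.x,r.fun
E
python3 - <<'E'
from fit import *
im={n:cv2.imread(f"pics/{n}1.png") for n in("top","side")}
s=manip.get_state();p=s["position"];y=np.radians(234.4)
p0=np.array([p[0],p[1],p[2]-.0154,y,0])
for nm in(("top","side"),("side",),("top",)):
    x,f=fit(im,p0,nm);d=x[:3]-p0[:3]
    print(nm,"cost",f,"dpos mm along,across,z",np.round(1e3*np.array([d[:2]@[np.cos(y),np.sin(y)],d[:2]@[-np.sin(y),np.cos(y)],d[2]]),1),"yaw",np.degrees(x[3]),"pitch",np.degrees(x[4]))
E
```

```text
top [260 184  43  36 641]
side [250 137  35  30 468]
('top', 'side') cost 486.875 dpos mm along,across,z [-1.2 -2.   5.6] yaw 235.76354787031624 pitch -5.822583622664113
side [250 137  35  30 468]
('side',) cost 185.65625 dpos mm along,across,z [-199.3 -146.7 -122.9] yaw 241.28862201930866 pitch 1.422302075684096
top [260 184  43  36 641]
('top',) cost 39.234375 dpos mm along,across,z [ -3.4   5.5 -25.9] yaw 234.07782016698343 pitch -6.711158002696011
```

```bash
python3 - <<'E'
from fit import *
s=manip.get_state();p=s["position"];y=np.radians(234.4)
p0=np.array([p[0],p[1],p[2]-.0154,y,0])
q=proj("side",lever(p0,BOX));print(np.c_[BOX*1e3,(q-[230,70]+.5)*5-.5].round(0))
q=proj("top",lever(p0,BOX));print(q.round(1))
im=cv2.imread("pics/side1.png");l,st=mask(im)
print(im[155,258],im[145,275],im[162,256],im[150,268])
for th in(10,20,35):
    i=im.astype(int);m=((i[...,0]-i[...,1:].max(2))>th).astype(np.uint8)[130:175,240:295];ys,xs=np.nonzero(m);print(th,m.sum(),xs.min()+240,xs.max()+240,ys.min()+130,ys.max()+130)
E
```

```text
[[ 94. -14.   0. 214. 383.]
 [ 94. -14.  24. 215. 321.]
 [ 94.  14.   0. 280. 400.]
 [ 94.  14.  24. 282. 337.]
 [178. -14.   0.  86. 477.]
 [178. -14.  24.  84. 411.]
 [178.  14.   0. 156. 497.]
 [178.  14.  24. 156. 430.]]
[[258.4 195.2]
 [257.7 193.2]
 [266.8 183.4]
 [266.4 181. ]
 [295.8 221.2]
 [296.3 220.1]
 [304.1 209.2]
 [305.  207.8]]
[120  72  50] [154  85  44] [99 59 47] [157  89  49]
10 711 249 285 136 167
20 690 249 285 136 167
35 468 250 284 137 166
```

```bash
sed -i 's/>35/>18/' fit.py; python3 - <<'E'
from fit import *
im={n:cv2.imread(f"pics/{n}1.png") for n in("top","side")}
s=manip.get_state();p=s["position"];y=np.radians(234.4)
p0=np.array([p[0],p[1],p[2]-.0154,y,0])
for nm in(("top","side"),("side",),("top",)):
    x,f=fit(im,p0,nm);d=x[:3]-p0[:3]
    print(nm,"cost",f,"dpos mm along,across,z",np.round(1e3*np.array([d[:2]@[np.cos(y),np.sin(y)],d[:2]@[-np.sin(y),np.cos(y)],d[2]]),1),"yaw",np.degrees(x[3]),"pitch",np.degrees(x[4]))
E
```

```text
top [260 183  43  37 671]
side [249 136  37  32 697]
('top', 'side') cost 244.5625 dpos mm along,across,z [-0.9 -1.1 -1.4] yaw 235.27475924838765 pitch -0.917396519671683
side [249 136  37  32 697]
('side',) cost 74.359375 dpos mm along,across,z [-22.5 -20.8 -20.9] yaw 237.1579436238661 pitch 5.345958758278773
top [260 183  43  37 671]
('top',) cost 41.515625 dpos mm along,across,z [-2.   3.9 -2.4] yaw 233.75773775621357 pitch -7.038767508705039
```

The fit puts the bore within about 1 mm of the tool axis, with yaw as planned. I'll move over the stem and lower until just above it.

move_arm --deltas '[[[0.015,-0.008,0,0,1],[0.03,-0.016,0,0,1],[0.03,-0.016,0.006,0,1],[0.03,-0.016,0.0125,0,1],[0.03,-0.016,0.0125,0,1],[0.03,-0.016,0.0125,0,1]]]' --squeeze 110

```text
clock: 5.7
position: [0.6243, 0.1003, 0.188]
ee_rot: [-0.0, 0.889, 0.458, -0.001]
contact_force: [0.4, -0.2, -4.6]
width: 0.04
gripper_force: 113.2
```

move_arm --deltas '[[[0,0,0.002,0,1],[0,0,0.004,0,1],[0,0,0.006,0,1],[0,0,0.008,0,1],[0,0,0.009,0,1],[0,0,0.009,0,1],[0,0,0.009,0,1]]]'

```text
clock: 6.4
position: [0.6246, 0.1005, 0.1813]
ee_rot: [0.0, 0.889, 0.458, -0.0]
contact_force: [-0.1, 0.6, -5.1]
width: 0.04
gripper_force: 113.2
```

move_arm --deltas '[[[0,0,0.001,0,1],[0,0,0.002,0,1],[0,0,0.003,0,1],[0,0,0.004,0,1],[0,0,0.004,0,1]]]'

```text
clock: 6.9
position: [0.6251, 0.1011, 0.1794]
ee_rot: [0.0, 0.889, 0.458, 0.001]
contact_force: [-1.4, 2.6, 4.0]
width: 0.0401
gripper_force: 114.3
```

```bash
python3 - <<'E'
from h import *
s=manip.get_state();print({k:np.round(s[k],4) for k in("clock","position","ee_rot","contact_force","moment")})
E
```

```text
{'clock': np.float64(6.9), 'position': array([0.6251, 0.1011, 0.1794]), 'ee_rot': array([0.    , 0.8888, 0.4583, 0.0011]), 'contact_force': array([-1.3657,  2.6339,  3.9521]), 'moment': array([ 0.5507,  0.088 , -0.0117])}
```

move_arm --deltas '[[[0.0003,-0.0006,0,0,1],[0.0006,-0.00125,0,0,1],[0.0006,-0.00125,0,0,1],[0.0006,-0.00125,0.001,0,1],[0.0006,-0.00125,0.002,0,1],[0.0006,-0.00125,0.002,0,1]]]'

```text
clock: 7.5
position: [0.6244, 0.102, 0.1753]
ee_rot: [-0.0, 0.889, 0.458, 0.0]
contact_force: [3.2, 3.1, -3.6]
width: 0.04
gripper_force: 113.5
```

```bash
cat > s.py <<'E'
from h import *
s=manip.get_state();F=s["contact_force"]-[.4,-.25,-4.9];M=s["moment"]-[.1375,-.1404,-.008];q=s["ee_rot"]
a=2*np.arctan2(q[2],q[1]);T=np.array([[np.cos(a),np.sin(a),0],[np.sin(a),-np.cos(a),0],[0,0,-1]])
print(s["clock"],"pos",s["position"].round(4),"yaw %.1f"%np.degrees(a),"F tool",(T@F).round(2),"M tool",(T@M).round(3))
E
python3 s.py
```

```text
7.5 pos [0.6244 0.102  0.1753] yaw 54.6 F tool [ 4.36  0.38 -1.26] M tool [-0.087  0.761 -0.018]
```

The lever has dropped past the taper, so the yaw is right. Next I ease along tool x and keep lowering.

move_arm --deltas '[[[0.0005,0,0,0,1],[0.001,0,0.001,0,1],[0.001,0,0.003,0,1],[0.001,0,0.005,0,1],[0.001,0,0.007,0,1],[0.001,0,0.007,0,1]]]'

```text
clock: 8.1
position: [0.6244, 0.1021, 0.1706]
ee_rot: [-0.0, 0.889, 0.458, -0.0]
contact_force: [2.4, 3.2, -4.9]
width: 0.0402
gripper_force: 113.4
```

```bash
python3 s.py
```

```text
8.1 pos [0.6244 0.1021 0.1706] yaw 54.6 F tool [ 3.97 -0.33  0.04] M tool [0.052 0.533 0.027]
```

move_arm --deltas '[[[0.0005,0,0.002,0,1],[0.001,0,0.004,0,1],[0.001,0,0.006,0,1],[0.001,0,0.008,0,1],[0.001,0,0.01,0,1],[0.001,0,0.012,0,1],[0.001,0,0.012,0,1]]]'

```text
clock: 8.8
position: [0.6247, 0.1026, 0.1608]
ee_rot: [-0.0, 0.889, 0.458, -0.001]
contact_force: [-0.4, -0.9, -5.1]
width: 0.0401
gripper_force: 113.4
```

```bash
python3 s.py
```

```text
8.8 pos [0.6247 0.1026 0.1608] yaw 54.6 F tool [-0.97 -0.24  0.24] M tool [-0.001  0.011  0.003]
```

move_arm --deltas '[[[0,0,0.002,0,1],[0,0,0.004,0,1],[0,0,0.006,0,1],[0,0,0.008,0,1],[0,0,0.01,0,1],[0,0,0.012,0,1],[0,0,0.013,0,1],[0,0,0.013,0,1],[0,0,0.013,0,1]]]'

```text
clock: 9.7
position: [0.625, 0.1028, 0.1544]
ee_rot: [0.001, 0.889, 0.458, 0.001]
contact_force: [-4.4, -0.9, 11.9]
width: 0.04
gripper_force: 115.4
```

```bash
python3 s.py
```

```text
9.7 pos [0.625  0.1028 0.1544] yaw 54.6 F tool [ -3.28  -3.55 -16.78] M tool [ 0.842 -0.638 -0.059]
```

The lever is home: z is exactly as expected, with a 17 N reaction. Next I swing it clockwise, which is a positive twist.

move_arm --deltas '[[[0,0,-0.001,0.03,1],[0,0,-0.002,0.07,1],[0,0,-0.002,0.11,1],[0,0,-0.002,0.15,1],[0,0,-0.002,0.19,1],[0,0,-0.002,0.23,1],[0,0,-0.002,0.27,1],[0,0,-0.002,0.31,1],[0,0,-0.002,0.35,1],[0,0,-0.002,0.39,1],[0,0,-0.002,0.42,1],[0,0,-0.002,0.42,1]]]' --squeeze 120

```text
clock: 10.9
position: [0.6254, 0.1017, 0.1545]
ee_rot: [0.001, 0.999, 0.037, 0.001]
contact_force: [-3.3, -2.3, 6.2]
width: 0.0394
gripper_force: 120.9
```

```bash
python3 s.py
```

```text
10.9 pos [0.6254 0.1017 0.1545] yaw 4.3 F tool [ -3.85   1.82 -11.13] M tool [-0.466 -0.538 -0.515]
```

move_arm --deltas '[[[0,0,0,0.015,1],[0,0,0,0.03,1],[0,0,0,0.045,1],[0,0,0,0.055,1],[0,0,0,0.065,1],[0,0,0,0.065,1]]]'

```text
clock: 11.5
position: [0.6254, 0.1015, 0.1545]
ee_rot: [0.001, 1.0, -0.03, 0.001]
contact_force: [-2.6, -3.5, 6.4]
width: 0.0397
gripper_force: 120.8
```

```bash
python3 s.py
```

```text
11.5 pos [0.6254 0.1015 0.1545] yaw -3.5 F tool [ -2.83   3.46 -11.29] M tool [-0.601 -0.443 -0.812]
```

move_arm --deltas '[[[0,0,0,0.01,1],[0,0,0,0.02,1],[0,0,0,0.03,1],[0,0,0,0.03,1]]]'

```text
clock: 11.9
position: [0.6254, 0.1015, 0.1546]
ee_rot: [0.001, 0.998, -0.062, 0.001]
contact_force: [-2.9, -3.9, 6.6]
width: 0.0398
gripper_force: 120.8
```

```bash
python3 s.py
```

```text
11.9 pos [0.6254 0.1015 0.1546] yaw -7.1 F tool [ -2.78   3.99 -11.51] M tool [-0.68  -0.452 -0.75 ]
```

```bash
python3 - <<'E'
from fit import *
t=manip.get_image("top")[:,:,::-1];d=manip.get_image("side")[:,:,::-1]
cv2.imwrite("pics/top2.png",t);cv2.imwrite("pics/side2.png",d)
im={"top":t,"side":d};p0=np.array([.625,.1015,.139,np.radians(176),0])
for nm in(("top","side"),("top",)):
    x,f=fit(im,p0,nm);print(nm,f,x[:3].round(4),np.degrees(x[3:]))
a=cv2.resize(t[110:250,150:290],(600,600),interpolation=cv2.INTER_CUBIC)
b=cv2.resize(d[80:190,230:340],(600,600),interpolation=cv2.INTER_CUBIC)
cv2.imwrite("pics/c6.png",cv2.resize(np.hstack([a,b]),(800,400)))
E
```

```text
top [194 210  15  45 457]
side [215 131  41  15 536]
('top', 'side') 439.71875 [0.6259 0.1101 0.1354] [1.75197616e+02 4.77917611e-02]
top [194 210  15  45 457]
('top',) 132.78125 [ 0.6457  0.151  -0.0475] [175.20536672 -14.63741378]
```

View pics/c6.png

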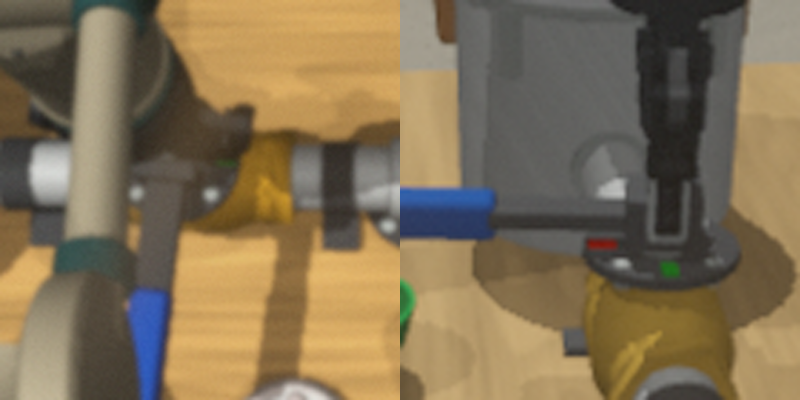

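In the top half the lever points close to the red direction with its arm over the mark. In the side half the eye is down on the collar. The fit gives a lever yaw of 175°, against 178.7° for shut less up to 4° of play. I'll twist a little more and check that the lever no longer moves.

move_arm --deltas '[[[0,0,0,0.01,1],[0,0,0,0.02,1],[0,0,0,0.03,1],[0,0,0,0.035,1],[0,0,0,0.035,1]]]'

```text
clock: 12.5
position: [0.6254, 0.1014, 0.1545]
ee_rot: [0.002, 0.995, -0.096, 0.001]
contact_force: [-2.8, -4.4, 6.1]
width: 0.0399
gripper_force: 121.2
```

```bash
python3 s.py; python3 - <<'E'
from fit import *
t=manip.get_image("top")[:,:,::-1];d=manip.get_image("side")[:,:,::-1]
cv2.imwrite("pics/top3.png",t);cv2.imwrite("pics/side3.png",d)
for k in(2,3):
    im={n:cv2.imread(f"pics/{n}{k}.png") for n in("top","side")}
    l,st=mask(im["top"]);c=max(range(1,len(st)),key=lambda i:st[i,4]*(170<st[i,0]<230));m=l==c
    rows=np.arange(215,245);e=np.array([np.nonzero(m[r])[0].max() for r in rows])
    pf=np.polyfit(rows,e,1);W=un("top",[[np.polyval(pf,r),r] for r in(215,244)],.163)
    print(k,st[c],pf,e[[0,10,20,29]],"edge yaw",np.degrees(np.arctan2(*(W[1]-W[0])[1::-1])),W)
    x,f=fit(im,np.array([.625,.1015,.139,np.radians(176),0]));print(f,x[:3].round(4),np.degrees(x[3:]))
E
```

```text
12.5 pos [0.6254 0.1014 0.1545] yaw -11.0 F tool [ -2.38   4.71 -10.98] M tool [-0.682 -0.418 -1.902]
2 [194 210  15  45 457] [-1.17908788e-01  2.33593400e+02] [208 207 206 205] edge yaw 173.77017739470054 [[0.5213736  0.10095244 0.163     ]
 [0.46686315 0.10690288 0.163     ]]
top [194 210  15  45 457]
side [215 131  41  15 536]
439.71875 [0.6259 0.1101 0.1354] [1.75197616e+02 4.77917611e-02]Traceback (most recent call last):
  File "<stdin>", line 7, in <module>
    return umr_maximum(a, axis, None, out, keepdims, initial, where)
ValueError: zero-size array to reduction operation maximum which has no identity
```

The moment jumped to 1.9 N m, so the stem is on its stop. Now I back off to unload the torque and centre the lever in its play.

move_arm --deltas '[[[0,0,0,-0.015,1],[0,0,0,-0.03,1],[0,0,0,-0.04,1],[0,0,0,-0.04,1]]]'

```text
clock: 13.0
position: [0.6254, 0.1016, 0.1545]
ee_rot: [0.001, 0.998, -0.057, 0.001]
contact_force: [-2.4, -3.7, 5.8]
width: 0.0397
gripper_force: 120.9
```

```bash
cat > e.py <<'E'
from fit import *
import sys
k=sys.argv[1]
t=manip.get_image("top")[:,:,::-1];cv2.imwrite(f"pics/top{k}.png",t)
for k in(2,3,k):
    im=cv2.imread(f"pics/top{k}.png")
    i=im.astype(int);m=((i[...,0]-i[...,1:].max(2))>18)[205:250,180:230];r,c=np.nonzero(m)
    rows=np.unique(r);e=np.array([c[r==q].max() for q in rows]);rows,e=rows[4:-4],e[4:-4]
    pf=np.polyfit(rows,e,1);W=un("top",[[np.polyval(pf,q)+180,q+205] for q in(rows[0],rows[-1])],.163)
    print(k,rows[[0,-1]]+205,e[[0,-1]]+180,pf[0].round(3),"edge yaw",np.degrees(np.arctan2(*(W[1]-W[0])[1::-1])),W.round(4)[:,:2].tolist())
E
python3 s.py; python3 e.py 4
```

```text
13.0 pos [0.6254 0.1016 0.1545] yaw -6.6 F tool [ -2.41   3.71 -10.68] M tool [-0.691 -0.424 -0.049]
2 [214 245] [208 205] -0.114 edge yaw 173.9810326113695 [[0.5233, 0.1009], [0.465, 0.107]]
3 [214 239] [205 200] -0.189 edge yaw 169.82029283269495 [[0.5233, 0.1068], [0.4763, 0.1153]]
4 [214 245] [209 205] -0.123 edge yaw 173.4576950877279 [[0.5233, 0.1], [0.465, 0.1067]]
```

```bash
python3 - <<'E'
from h import *
c=np.array([.6252,.1018])
for y in(0,-1.3,-3,-5):
    a=np.radians(y);R=np.array([[np.cos(a),-np.sin(a)],[np.sin(a),np.cos(a)]])
    w=lambda x,yy,z:np.r_[c+R@[x,yy],z]
    print(y,"pot rim side L/R",proj("side",[w(-.122,.36,.29),w(.122,.36,.29)]).round(1).tolist(),"flange L/R",proj("side",[w(-.03,-.175,0),w(.03,-.175,0)]).round(1).tolist(),"pot top view rim near",proj("top",[w(0,.238,.29),w(-.122,.36,.29),w(0,-.175,0)]).round(1).tolist(),"red/green",proj("top",[w(-.034,0,.135),w(0,-.034,.135)]).round(2).tolist(),proj("side",[w(-.034,0,.135),w(0,-.034,.135)]).round(2).tolist())
s=cv2.imread("pics/side0.png");t=cv2.imread("pics/top0.png")
def cen(im,k):
    i=im.astype(int);o=[j for j in range(3) if j!=k];m=(i[...,k]-i[...,o].max(2)>40);return m
for n,im,(r0,r1,c0,c1) in(("top",t,(160,190,195,235)),("side",s,(140,160,275,320))):
    for k in(2,1):
        r,cc=np.nonzero(cen(im,k)[r0:r1,c0:c1]);print(n,"rg"[k==1],cc.mean()+c0,r.mean()+r0,len(r))
E
```

```text
0 pot rim side L/R [[235.3, 31.9], [328.8, 31.7]] flange L/R [[296.5, 251.9], [327.8, 250.1]] pot top view rim near [[41.6, 143.4], [-42.1, 221.5], [296.0, 176.7]] red/green [[210.77, 181.2], [228.02, 164.17]] [[284.98, 146.6], [303.95, 153.41]]
-1.3 pot rim side L/R [[238.5, 31.7], [332.1, 31.9]] flange L/R [[294.4, 251.8], [325.8, 250.5]] pot top view rim near [[41.9, 140.1], [-43.5, 216.2], [296.0, 178.3]] red/green [[210.38, 181.2], [228.01, 164.55]] [[284.93, 146.44], [303.56, 153.42]]
-3 pot rim side L/R [[242.6, 31.4], [336.4, 32.2]] flange L/R [[291.6, 251.6], [323.2, 250.9]] pot top view rim near [[42.3, 135.7], [-45.1, 209.2], [296.0, 180.5]] red/green [[209.86, 181.18], [227.99, 165.05]] [[284.89, 146.23], [303.06, 153.43]]
-5 pot rim side L/R [[247.6, 31.2], [341.5, 32.6]] flange L/R [[288.3, 251.3], [320.1, 251.2]] pot top view rim near [[42.9, 130.6], [-46.6, 201.0], [295.8, 183.1]] red/green [[209.27, 181.15], [227.95, 165.63]] [[284.86, 145.98], [302.47, 153.43]]
top r 210.39655172413794 181.6206896551724 58
top g 228.39393939393938 165.15151515151516 33
side r 285.0 146.5 32
side g 303.89473684210526 153.57894736842104 19
```

```bash
python3 - <<'E'
import cv2,numpy as np
s=cv2.imread("pics/side0.png");t=cv2.imread("pics/top3.png")
a=cv2.resize(s[40:160,220:350],(520,480),interpolation=cv2.INTER_CUBIC);b=cv2.resize(t[140:260,170:240],(280,480),interpolation=cv2.INTER_CUBIC)
cv2.imwrite("pics/c7.png",np.hstack([a,b]))
E
```

```text
(no output)
```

View pics/c7.png

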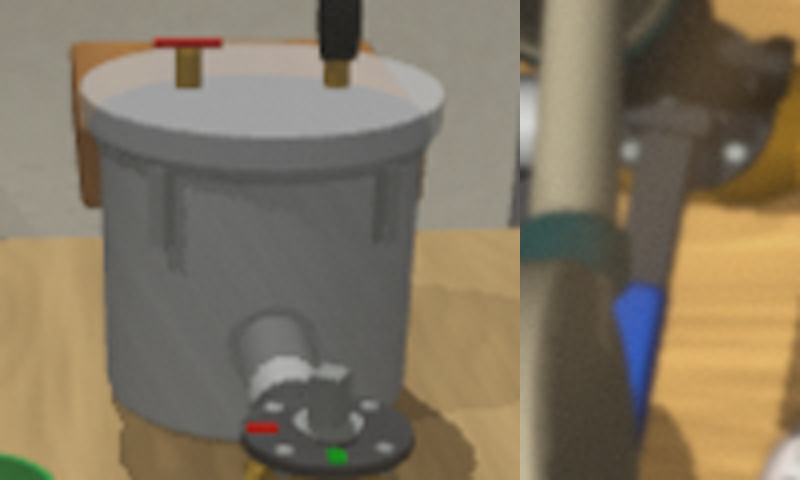

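The rim in the side crop is centred at column 285.6, which confirms a valve yaw of about −1.4°. The right half shows the lever driven several degrees past square at full torque, from play plus soft contact. I'll back it to square within the play and watch the moment.

move_arm --deltas '[[[0,0,0,-0.01,1],[0,0,0,-0.02,1],[0,0,0,-0.02,1]]]'

```text
clock: 13.35
position: [0.6257, 0.1018, 0.1545]
ee_rot: [0.001, 0.999, -0.036, 0.001]
contact_force: [-2.4, -2.6, 5.6]
width: 0.0396
gripper_force: 120.8
```

```bash
python3 s.py
```

```text
13.35 pos [0.6257 0.1018 0.1545] yaw -4.2 F tool [ -2.57   2.57 -10.46] M tool [-0.512 -0.433 -0.107]
```

move_arm --deltas '[[[0,0,0,-0.01,1],[0,0,0,-0.023,1],[0,0,0,-0.023,1]]]'

```text
clock: 13.65
position: [0.6259, 0.1022, 0.1545]
ee_rot: [0.001, 1.0, -0.012, 0.002]
contact_force: [-1.2, -2.5, 5.1]
width: 0.0395
gripper_force: 120.8
```

```bash
python3 s.py; python3 e.py 5
```

```text
13.65 pos [0.6259 0.1022 0.1545] yaw -1.4 F tool [-1.54  2.26 -9.97] M tool [-0.429 -0.396 -0.003]
2 [214 245] [208 205] -0.114 edge yaw 173.9810326113695 [[0.5233, 0.1009], [0.465, 0.107]]
3 [214 239] [205 200] -0.189 edge yaw 169.82029283269495 [[0.5233, 0.1068], [0.4763, 0.1153]]
5 [214 245] [213 212] -0.042 edge yaw 177.98152381126775 [[0.5232, 0.0914], [0.4648, 0.0935]]
```

The lever is square at zero moment and fully home. I'll release and lift straight up.

move_arm --deltas '[[[0,0,-0.002,0,1],[0,0,-0.002,0,-1],[0,0,-0.002,0,-1],[0,0,-0.002,0,-1],[0,0,-0.002,0,-1],[0,0,-0.002,0,-1],[0,0,-0.002,0,-1],[0,0,-0.002,0,-1]]]'

```text
clock: 14.5
position: [0.625, 0.1029, 0.1541]
ee_rot: [0.0, 1.0, -0.013, 0.0]
contact_force: [0.0, 0.3, -0.9]
width: 0.085
gripper_force: 0.0
```

```bash
python3 s.py; python3 -c "
from h import *;print(manip.get_state()['width'])"
```

```text
14.5 pos [0.625  0.1029 0.1541] yaw -1.5 F tool [-0.38 -0.56 -4.03] M tool [-0.162 -0.178  0.006]
0.0850298496859632
```

move_arm --deltas '[[[0,0,-0.02,0,-1],[0,0,-0.06,0,-1],[0,0,-0.12,0,-1],[0,0,-0.18,0,-1],[0,-0.06,-0.18,0,-1],[0,-0.12,-0.18,0,-1],[0,-0.18,-0.18,0,-1],[0,-0.24,-0.18,0,-1],[0,-0.3,-0.18,0,-1],[0,-0.35,-0.18,0,-1],[0,-0.35,-0.18,0,-1]]]'

```text
clock: 15.6
position: [0.6312, 0.3887, 0.2965]
ee_rot: [-0.001, 1.0, -0.01, -0.001]
contact_force: [0.1, 0.0, -0.8]
width: 0.0855
gripper_force: 0.0
```

```bash
python3 - <<'E'
from fit import *
t=manip.get_image("top")[:,:,::-1];d=manip.get_image("side")[:,:,::-1]
cv2.imwrite("pics/top6.png",t);cv2.imwrite("pics/side6.png",d)
try:
    x,f=fit({"top":t,"side":d},np.array([.625,.1015,.137,np.radians(178),.07]));print(f,x[:3].round(4),np.degrees(x[3:]))
except Exception as e: print(e)
a=cv2.resize(t[100:260,150:290],(420,480),interpolation=cv2.INTER_CUBIC);b=cv2.resize(d[100:200,205:335],(380,292),interpolation=cv2.INTER_CUBIC)
o=np.zeros((480,800,3),np.uint8);o[:,:420]=a;o[:292,420:]=b;cv2.imwrite("pics/c8.png",o)
E
```

```text
top [199 211  15  44 549]
side [215 136  41  16 542]
325.03125 [0.6256 0.1117 0.1333] [180.80668051  -2.58947806]
```

View pics/c8.png

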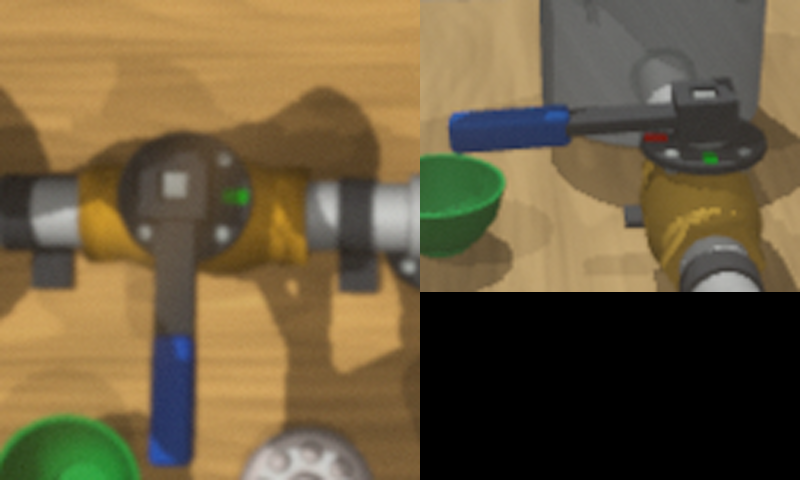

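In the last picture the lever sits on the collar with the stem visible in the bore, square across the pipe over the red mark. The bowl, jar and rosette haven't moved. My retreat went towards the pot because I had the sign wrong, but nothing was touched. I'll rise and come back clear before handing in.

move_arm --deltas '[[[0,0,-0.06,0,-1],[0,0,-0.12,0,-1],[0,0,-0.14,0,-1],[0,0.06,-0.14,0,-1],[0,0.12,-0.14,0,-1],[0,0.18,-0.14,0,-1],[0,0.24,-0.14,0,-1],[0,0.3,-0.14,0,-1],[0,0.36,-0.14,0,-1],[0,0.42,-0.14,0,-1],[0,0.42,-0.14,0,-1],[0,0.42,-0.14,0,-1]]]'

```text
clock: 16.9
position: [0.6229, 0.0442, 0.4106]
ee_rot: [0.0, 1.0, -0.015, 0.0]
contact_force: [0.9, 0.5, 0.5]
width: 0.0851
gripper_force: 0.0
```

```bash
python3 - <<'E'
from fit import *
a=cv2.imread("pics/side6.png").astype(int);d=manip.get_image("side")[:,:,::-1];t=manip.get_image("top")[:,:,::-1]
print(manip.get_state()["position"],manip.get_state()["contact_force"])
x,f=fit({"top":t,"side":d},np.array([.625,.1015,.137,np.radians(178),-.05]));print(f,x[:3].round(4),np.degrees(x[3:]))
t0=cv2.imread("pics/top0.png").astype(int)
for nm,(u,v) in dict(bowl=(172,263),ros=(252,265),jar=(314,258)).items():
    print(nm,np.abs(t0-t)[v-28:v+28,u-28:u+28].mean())
print(manip.sign_off())
E
```

```text
[0.62318739 0.04663868 0.41040373] [-0.2413472   0.2297887  -0.04899583]Traceback (most recent call last):
  File "<stdin>", line 4, in <module>
  File "fit.py", line 15, in fit
    k=l[c[1]-4:c[1]+5,c[0]-4:c[0]+5];k=np.bincount(k[k>0]).argmax();M[n]=(l==k).astype(np.float32);print(n,st[k])
                                       ~~~~~~~~~~~~~~~~~~~~~~~~~~^^
ValueError: attempt to get argmax of an empty sequence
```

The gripper hides the lever from the top camera here, but it is clear of everything and the force reads zero. The previous picture already showed the final state, so I'll hand it in.

```bash
python3 -c "
from rig import manip
print(manip.sign_off())"
```

```text
the job is handed in; nothing more can be done
None
```

I fitted the lever between the marks, pushed it home on the collar, swung it clockwise to the stop, eased it back to square across the pipe and let go, then handed the job in at about 17 s; no verdict came back, and the bowl, jar and rosette were not touched.

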